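Move the temperature logger from the crowded heating block to the calibrator

TASK

The steel temperature logger sits down in the heating block between the blue-capped tube and the brown dropper bottle and has to go into the calibrator. First stand both the tube and the bottle upright in the white tray to make room, then lift the logger out and seat it fully in the calibrator's well. After that put the tube and the bottle back, each down into the same well of the heating block that it came from, and leave the flask, the beaker and the stopper where they stand.

Things in the scene. Friction and masses are not known exactly. Their poses are not given: they have to be found in the camera images.
- sample_tube: Plastic 50 ml tube with blue screw cap, loose, 110 mm tall. Origin: centre of its foot, z up. Cap 34 mm wide, body 29 mm; for contact it is a plain taper, 34 mm at the cap to 29 mm at the foot. At the start in one wide well of the heating block, 78 mm of it showing. Grip from above round the upper part, about 88 mm above the foot, fingers closing along the heating block's x (across the row).
- dropper_bottle: Brown glass dropper bottle, loose, body 34 mm in diameter and straight to about 90 mm, slimmer black dropper above, 129 mm tall in all. Origin: centre of its foot, z up. At the start in the other wide well, 58 mm of the body showing. Grip the body from above, about 78 mm above the foot, fingers closing along the heating block's x.
- logger: Steel temperature logger, loose, 63 mm long: stem 8 mm wide, 30 mm long, tapered tip; flange 28 mm wide, 3 mm thick; round head 20 mm wide, 30 mm long, black disc on top. Origin: tip of the stem, z up to the head. At the start the stem is in the middle well, flange resting on the block. Grip the head from above, 57 mm above the tip. Seated, the flange lies flat on the face round the well.
- heating_block: Dry-block heater, white, 150 (x) by 168 mm (y), fixed, panel on its -x side. Origin: centre of underside, z up. Flat top of its aluminium block 78 mm above the origin. Three wells at x = +22 mm, 32 mm deep, each with a 6 mm wide 45 degree countersink: 38 mm wide at y = +42 and -42 mm, 12 mm wide at y = 0. Which wide well holds the tube and which the bottle varies.
- side_tray: White plastic tray, fixed, 110 (x) by 150 mm (y), inside 98 by 138 mm, rim 18 mm high, flat floor 3 mm above its origin. Origin: centre of underside, z up, y along the long side. Tube and bottle fit side by side, 35 mm either side of the centre along y; grip there with the fingers closing along its x. It and the calibrator change sides from start to start.
- calibrator: Dry-well calibrator, grey box 100 (x) by 112 mm (y), fixed, display on its -x side. Origin: centre of underside, z up. In the centre of its top (x = y = 0) one well, 12 mm wide, 32 mm deep, with a 6 mm wide 45 degree countersink; the steel face round it is 82 mm above the origin, so a seated logger's tip is 52 mm above the origin.
- flask: Small conical glass flask, 63 mm wide, 105 mm tall, loose bystander on the bench. Origin at the centre of its foot.
- beaker: Small glass beaker, 52 mm wide, 65 mm tall, loose bystander on the bench. Origin at the centre of its foot.
- stopper: Red-brown rubber stopper, 27 mm wide, 24 mm tall, loose bystander on the bench. Origin at the centre of its foot.

How it is judged:
By the outcome, as a careful person would: the job done as asked, in the order asked, and still so for the second after the job is handed in, with the robot touching nothing.
It also fails if it takes over 118 s, if anything falls off the work surface, if the arm or the gripper's body presses on something with over 40 N, if the wrist force passes 120 N, or if a joint passes its speed limit or range.

ROBOT

A 6-joint arm with a two-finger parallel gripper is mounted at the origin on a cart in front of the work surface, level with it; the furniture and walls round the work are solid. World frame = base frame: x ahead of the robot, y to its left, z up, the work surface at z = 0. Lengths are in mm, angles in rad, forces in N, time in s.
With the tool pointing down it reaches from about 300 to 775 mm from the base axis. Payload 14.6 kg.
Tool frame: the origin (TCP) lies at the very end of the fingers, on their centre line; the grasp point (between the pads) lies 19 mm behind it; z points along the fingers, y is the line along which they close (so a half turn about z gives the same grasp; the last joint's range is limited). The gripper opens to 94 mm and grips with 3 to 60 N. Pads are 16 mm wide; open, the fingers measure 119 mm over their backs; the gripper's body (75 mm by 177 mm) begins 78 mm behind the grasp point.
Start: joints at [-1.269, 0.3, 1.521, -0, 1.321, -0.067], TCP at [198.265, -513.011, 205.446] pointing down, gripper open.
Joint ranges: [-3.03, 3.03], [-0.79, 2.21], [0.23, 2.52], [-1.04, 4.18], [0, 3.07], [-2.55, 2.55]. Speed limits (rad/s): [2.22, 2.22, 2.57, 3.14, 3.14, 3.14].

INTERFACE

Orientations are given as [roll, pitch, yaw] about the fixed x, y, z axes, in that order (R = Rz(yaw) Ry(pitch) Rx(roll)).
In Python, from cell import manip, eyes, ticket gives the robot as it stands. The module is installed in compiled form; this text tells all that it offers.
- The arm moves only by the tool arm_command, never from a script. Its argument "plan" is a list of rows, each a list of 5 numbers: the opening, from -1 (shut) to 1 (fully open), then the shift along the tool's x, y, z in m, then the turn about the tool's z in rad. In form: [[jaw, dx, dy, dz, roll], ...]. A call has 1 to 20 rows; each row shifts and turns the commanded pose from where the row before left it, along the tool's axes as they then stand; what a row does not reach is not made up. A row lasts 1/8 s, in which the tool goes at most 62.5 mm and 10.7 degrees, less where a joint would pass 70% of its speed; a pose out of reach is approached as far as the arm can. A call is refused whole if a number of a shift passes 0.0625 or a number of a turn 0.188, either way. A call with a gripper value outside its range is refused whole. The fingers move at their own pace and stop on an object; "newtons" is the grip in N (left out, the last holds). Time passes only in rows, so rows that do not move let the fingers close. It gives the time, the measured TCP pose, the force, the opening and the grip force at its end, in the units of the state.
- manip.read_state(): the state, without advancing time (a new reading comes with each control period).
- eyes.camera(name): name is "scene" or "top"; returns a dict with "img" (420x560x3 uint8, blue, green, red), "z_map" (420x560 float32, mm along the optical axis (not along the pixel's ray), 0 where there is no reading), "fx", "fy", "cx", "cy" (pixels), "dist" ([k1, k2, p1, p2, k3] as OpenCV has them; the pictures are not rectified), "eye" and "orientation" of the camera in the world. Camera axes: x right, y down, z forward; pixel columns grow to the right and rows downward; lengths in mm; the calibration is good to about 2 mm. A picture is of the moment at which its call begins.
- ticket.sign_off(): hands the job in; it is judged then, once.
The state is a dict: "clock": time; "joints": joint angles; "qd": joint speeds; "effort": joint torques, N m; "eef_pos": TCP position; "eef_rot": TCP orientation; "wrist_force": force on the tool from outside, world axes, zero at the start; "moment": the same for the moment, N m; "finger_gap": finger opening in mm; "finger_force": force on a finger pad.
Only numpy, scipy, OpenCV 4.12 (cv2) and the standard library are available. Lean on these libraries where they do the work, as an engineer would, in place of code of your own. Each camera call takes 0.05 s, during which the arm holds its last target. There are 200 camera calls.

## Working session

There is one attempt and no reset: what is moved stays moved. The work goes in short steps, Python scripts to look and compute and a tool call to move; the robot and the scene stay as the last step left them, time stands still between calls to the robot, and variables do not carry over. Pictures are saved under pics/ and viewed, at most 14 in all, crops included, and the job is handed in when it is done.

Besides the shell and the picture viewer there is one more tool, called after "Request:" as name(argument=value, ...), one argument or row to a line, values as JSON. arm_command: Moves the arm, as the interface text tells. Its arguments: {"type":"object","properties":{"plan":{"type":"array"},"newtons":{"type":"number"}},"required":["plan"]}

```bash
mkdir -p pics
python3 - <<'E'
from cell import manip, eyes, ticket
import cv2,numpy as np
print(manip.read_state())
for n in("scene","top"):
    c=eyes.camera(n); cv2.imwrite(f"pics/{n}0.png",c["img"]); np.savez(f"{n}0.npz",**{k:np.array(v) for k,v in c.items()})
    print({k:v for k,v in c.items() if k not in("img","z_map")})
E
```

```text
{'clock': 0.0, 'joints': array([-1.26858499e+00,  3.00455697e-01,  1.52159155e+00, -2.17071099e-05,
        1.32069105e+00, -6.66171667e-02]), 'qd': array([-0.00127988,  0.00102676,  0.00027317, -0.00060291, -0.00121959,
       -0.00085174]), 'effort': array([ 1.08856453e-03, -5.31806910e+01, -3.52737987e+01,  7.08793360e-02,
        2.44129321e-02, -8.02641716e-05]), 'eef_pos': array([ 198.19163632, -512.76537705,  204.89035103]), 'eef_rot': array([-3.14044816e+00, -5.52838864e-05,  3.68833860e-01]), 'wrist_force': array([-0.72925853,  0.02801545,  0.52421917]), 'moment': array([-0.03932308,  0.01627127, -0.01441503]), 'finger_force': 0.0, 'finger_gap': 93.55650958465425}
{'fx': 469.01994071021375, 'fy': 469.01994071021375, 'cx': 281.51502007289366, 'cy': 210.0833579339346, 'dist': array([0.01624695, 0.        , 0.        , 0.        , 0.        ]), 'eye': array([-18.70062793, 627.91535464, 784.27629472]), 'orientation': array([-2.23345601e+00, -9.91588544e-04, -2.46551066e+00])}
{'fx': 457.8247552794923, 'fy': 457.8247552794923, 'cx': 275.662783508836, 'cy': 207.76022825984822, 'dist': array([0.01680057, 0.        , 0.        , 0.        , 0.        ]), 'eye': array([ 313.61277611,  -85.34842265, 1366.690938  ]), 'orientation': array([-2.94756136e+00, -2.01136947e-03, -1.56280371e+00])}
```

View pics/scene0.png

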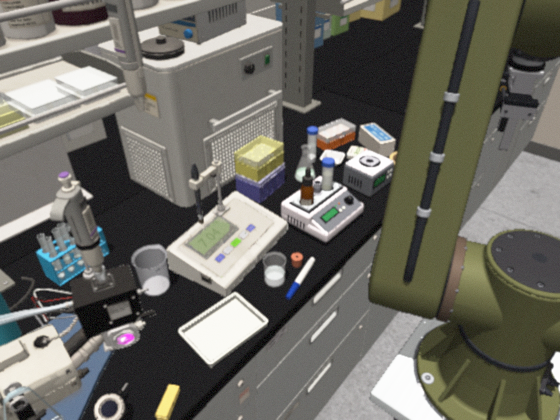

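View pics/top0.png

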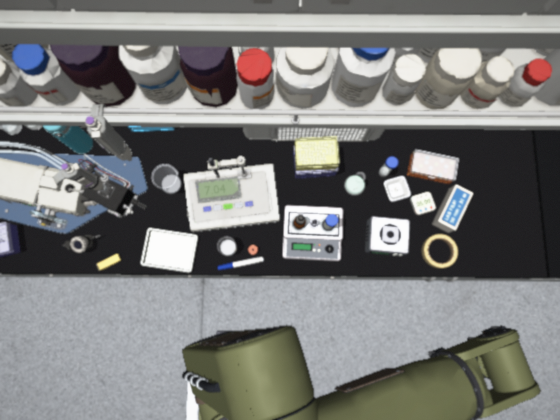

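The scene view shows the tray at about (223,327), the heating block at (322,208) with bottle (307,190), logger and tube (328,172), and the calibrator at (369,172). In the top view the tray is at (169,250), the block at (312,233), the bottle at (299,222), the logger at (318,222), the tube at (332,222) and the calibrator at (389,236).

```bash
cat > h.py <<'E'
import cv2,numpy as np
from scipy.spatial.transform import Rotation as R
def load(n):
    return dict(np.load(n))
def rays(c,uv):
    K=np.array([[c["fx"],0,c["cx"]],[0,c["fy"],c["cy"]],[0,0,1]],float)
    p=cv2.undistortPoints(np.array(uv,np.float64).reshape(-1,1,2),K,np.array(c["dist"],float)).reshape(-1,2)
    d=np.c_[p,np.ones(len(p))]
    return d@R.from_euler("xyz",c["orientation"]).as_matrix().T
def onz(c,uv,z):
    d=rays(c,uv); e=np.array(c["eye"]); return e+d*((z-e[2])/d[:,2])[:,None]
def cloud(c):
    v,u=np.mgrid[0:420,0:560]; d=rays(c,np.c_[u.ravel(),v.ravel()])
    return (np.array(c["eye"])+d*np.array(c["z_map"]).reshape(-1,1)).reshape(420,560,3)
E
python3 - <<'E'
from h import *
t=load("top0.npz"); s=load("scene0.npz")
P=cloud(t)
for n,uv in dict(bench=(350,240),traycen=(169,250),blockface=(312,213),blocktop=(312,237),bottle=(299,222),log=(318,222),tube=(332,222),cal=(389,236),calface=(375,228),beaker=(229,246),stop=(253,250),flask=(355,184),shelf=(200,110),wall=(300,133),phm=(240,210),phel=(228,165),edge=(400,277)).items():
    print(n,P[uv[1],uv[0]].round(0), P[uv[1]-2:uv[1]+3,uv[0]-2:uv[0]+3,2].round(0).ravel()[::6])
a=cv2.resize(t["img"][180:285,130:290],None,fx=5,fy=5,interpolation=2); cv2.imwrite("pics/tA.png",a)
a=cv2.resize(t["img"][170:270,270:430],None,fx=5,fy=5,interpolation=2); cv2.imwrite("pics/tB.png",a)
a=cv2.resize(s["img"][115:245,255:415],None,fx=4.6,fy=4.6,interpolation=2); cv2.imwrite("pics/sB.png",a)
E
```

```text
bench [ 485. -310.    1.] [-6. -1.  1.  2. -1.]
traycen [451. 231.  -0.] [ 7.  0. -0.  4.  5.]
blockface [ 554. -191.   70.] [71. 70. 70. 75. 79.]
blocktop [ 485. -191.   64.] [68. 68. 64. 69. 67.]
bottle [ 514. -149.  149.] [151. 148. 149. 148. 129.]
log [ 526. -207.   79.] [112. 112.  79.  75.  78.]
tube [ 514. -237.  155.] [157. 153. 155. 154. 155.]
cal [ 488. -407.   82.] [83. 80. 82. 77. 82.]
calface [ 511. -369.   78.] [78. 78. 78. 83. 83.]
beaker [462.  50.  24.] [24. 28. 24. 23. 26.]
stop [451. -20.  21.] [18. 23. 21. 28. 25.]
flask [ 644. -319.   58.] [66. 67. 58. 62. 54.]
shelf [633.  47. 617.] [567. 617. 617. 618. 617.]
wall [ 790. -156.   88.] [103.  99.  88.  85.  74.]
phm [565.  19.  47.] [47. 48. 47. 46. 47.]
phel [658.  41. 197.] [205. 205. 197. 198. 204.]
edge [ 401. -592. -509.] [  -0.  -11. -509. -606. -694.]
```

View pics/tB.png

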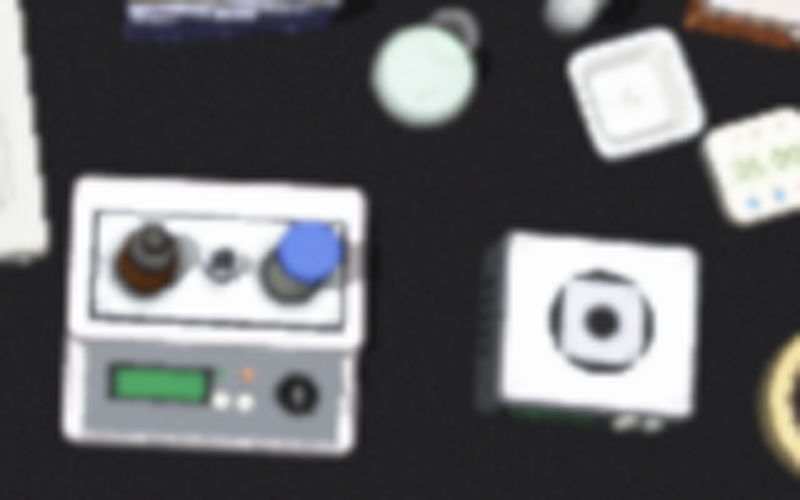

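View pics/sB.png

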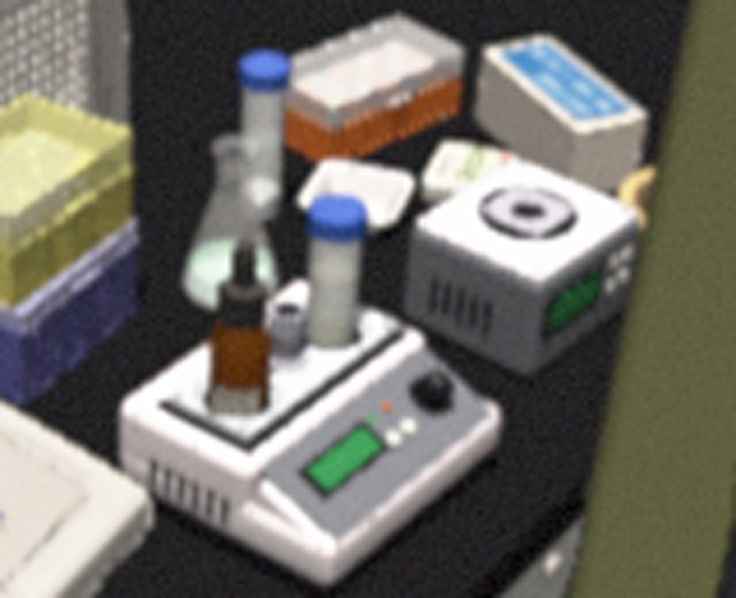

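The close crops show the bottle dropper top at crop B (152,238), the logger head at (222,262), the blue cap at (311,251), the aluminium plate corners at (95,210)–(343,328) and the calibrator well at (602,321). The scene crop shows the same things unobstructed: dropper (245,250), logger top (288,312), cap top (337,205) and calibrator well (528,211).

```bash
cat >> h.py <<'E'
def tri(c1,u1,c2,u2):
    d=[rays(c,[u])[0] for c,u in((c1,u1),(c2,u2))]; e=[np.array(c["eye"]) for c in(c1,c2)]
    d=[x/np.linalg.norm(x) for x in d]
    k=np.linalg.lstsq(np.c_[d[0],-d[1]],e[1]-e[0],rcond=None)[0]
    a=e[0]+k[0]*d[0]; b=e[1]+k[1]*d[1]; return (a+b)/2,np.linalg.norm(a-b)
E
python3 - <<'E'
from h import *
t=load("top0.npz"); s=load("scene0.npz")
fB=lambda x,y:((x+.5)/5-.5+270,(y+.5)/5-.5+170)
fS=lambda x,y:((x+.5)/4.6-.5+255,(y+.5)/4.6-.5+115)
for n,a,b,z in [("droptop",(152,236),(245,243),175),("log",(223,262),(289,308),111),("cap",(311,251),(337,206),156),("cal",(602,321),(528,211),82)]:
    print(n,onz(t,[fB(*a)],z)[0].round(1),onz(s,[fS(*b)],z)[0].round(1),[np.round(q,1) for q in tri(t,fB(*a),s,fS(*b))])
def rect(c,lo,hi,roi,z=None):
    h=cv2.cvtColor(c["img"],cv2.COLOR_BGR2HSV); m=cv2.inRange(h,*map(np.array,(lo,hi)))
    k=np.zeros_like(m); x0,y0,x1,y1=roi; k[y0:y1,x0:x1]=m[y0:y1,x0:x1]
    cs,_=cv2.findContours(k,cv2.RETR_EXTERNAL,cv2.CHAIN_APPROX_NONE); return max(cs,key=cv2.contourArea)
def rep(n,ct,z):
    q=onz(t,ct.reshape(-1,2).astype(float),z)[:,:2].astype(np.float32); r=cv2.minAreaRect(q)
    print(n,np.round(r[0],1),np.round(r[1],1),round(r[2],2))
rep("tray",rect(t,(0,0,140),(180,70,255),(130,220,205,280)),18)
rep("cal",rect(t,(0,0,170),(180,70,255),(366,205,420,262)),82)
rep("block upper",rect(t,(0,0,170),(180,60,255),(280,195,348,241)),78)
rep("cap",rect(t,(100,100,80),(130,255,255),(320,205,345,235)),156)
rep("flask",rect(t,(60,15,120),(100,120,255),(340,165,370,200)),30)
pl=onz(t,[fB(*p) for p in((95,210),(347,222),(343,328),(92,318))],78)[:,:2]; print(pl.round(0),pl.mean(0).round(1))
P=cloud(t); 
print("obst heights: max z in regions")
for n,x0,x1,y0,y1 in [("phmeter",420,800,-130,150),("left bench",350,700,150,330),("right",350,800,-600,-270)]:
    m=(P[...,0]>x0)&(P[...,0]<x1)&(P[...,1]>y0)&(P[...,1]<y1)&(P[...,2]<600)
    q=P[m]; i=np.argsort(q[:,2])[-5:]; print(n,q[i].round(0).tolist())
E
```

```text
droptop [ 524.  -150.4  175. ] [ 524.  -150.2  175. ] [array([ 524.1, -150.4,  174.9]), np.float64(0.1)]
log [ 521.  -193.3  111. ] [ 523.2 -193.9  111. ] [array([ 521.5, -192.8,  112.2]), np.float64(1.6)]
cap [ 519.9 -236.7  156. ] [ 523.6 -236.3  156. ] [array([ 521.3, -235.7,  156.8]), np.float64(3.4)]
cal [ 493.8 -409.7   82. ] [ 493.2 -406.4   82. ] [array([ 494.5, -410.1,   79.6]), np.float64(0.8)]
tray [451.  227.7] [153.9 113.4] 81.98
cal [ 492.2 -407.6] [106.5  94.7] 85.18
block upper [ 523.8 -193.1] [ 98.1 166.6] 0.48
cap [ 520.1 -235.2] [30.2 32.9] 45.1
flask [ 649.7 -322.3] [57.1 59.1] 88.8
[[ 556. -123.]
 [ 550. -267.]
 [ 489. -264.]
 [ 494. -122.]] [ 522.2 -193.9]
obst heights: max z in regions
phmeter [[684.0, 84.0, 600.0], [668.0, 100.0, 600.0], [686.0, 83.0, 600.0], [659.0, -69.0, 600.0], [664.0, 103.0, 600.0]]
left bench [[670.0, 288.0, 600.0], [658.0, 324.0, 600.0], [691.0, 176.0, 600.0], [660.0, 305.0, 600.0], [679.0, 182.0, 600.0]]
right [[661.0, -360.0, 600.0], [662.0, -588.0, 600.0], [659.0, -365.0, 600.0], [666.0, -292.0, 600.0], [671.0, -578.0, 600.0]]
```

View pics/tA.png

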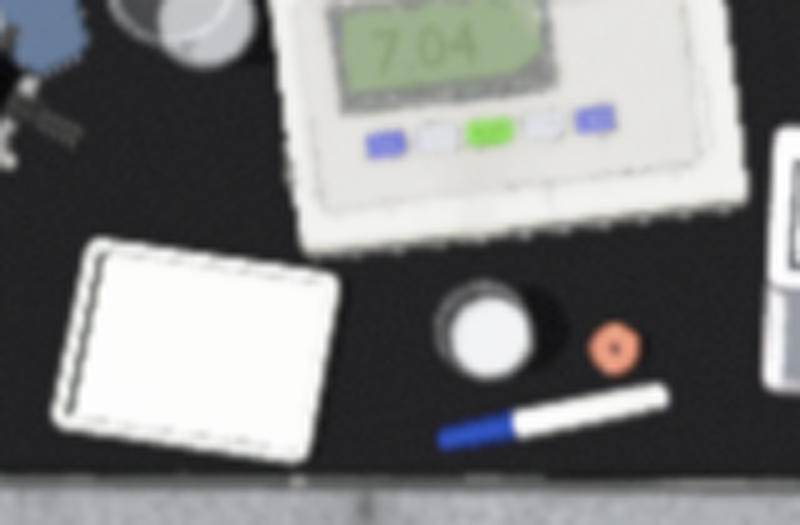

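Crop A shows the tray with corners (95,240), (340,275), (300,462), (55,425), giving a yaw of about -0.14, with the beaker at (490,330), the stopper at (614,348), and the tray clear.

The measurements are consistent: dropper top height 174.9 against 175 expected, cap 156.8 against 156, spacing 86 against 84. Next: turn the tool, then go above the bottle.

Request:
arm_command(
  plan=[
    [1,0,0,-0.005,-0.1664],
    [1,0,0,-0.005,-0.1664],
    [1,0,0,-0.005,-0.1664],
    [1,0,0,-0.005,-0.1664],
    [1,0,0,-0.005,-0.1664],
    [1,0,0,-0.005,-0.1664],
    [1,0,0,-0.005,-0.1664],
  ],
  newtons=20,
)

```text
clock: 0.98
eef_pos: [198.2, -512.9, 240.3]
eef_rot: [-3.141, -0.001, 1.539]
wrist_force: [0.4, 0.9, 0.6]
finger_gap: 94.2
finger_force: 0.0
```

```bash
cat > g.py <<'E'
import sys,numpy as np
from cell import manip
x,y,z,yaw=map(float,sys.argv[1:5]); s=manip.read_state(); p=s["eef_pos"]; w=s["eef_rot"][2]
d=np.array([x,y,z])-p; c,n=np.cos(yaw),np.sin(yaw)
print("t",round(s["clock"],2),"pos",p.round(1),"rot",s["eef_rot"].round(3),"F",s["wrist_force"].round(1),"gap",round(s["finger_gap"],1),"ff",round(s["finger_force"],1))
print("roll",round(-(yaw-w),4),"then dxyz mm",round(c*d[0]+n*d[1],1),round(n*d[0]-c*d[1],1),round(-d[2],1))
E
python3 g.py 524 -150.4 230 1.534
```

```text
t 0.97 pos [ 198.2 -512.9  240.3] rot [-3.141e+00 -1.000e-03  1.539e+00] F [0.4 0.9 0.6] gap 94.2 ff 0.0
roll 0.0051 then dxyz mm 374.2 312.2 10.3
```

Request:
arm_command(
  plan=[
    [1,0.034,0.0284,0,0.005],
    [1,0.034,0.0284,0,0],
    [1,0.034,0.0284,0,0],
    [1,0.034,0.0284,0,0],
    [1,0.034,0.0284,0,0],
    [1,0.034,0.0284,0,0],
    [1,0.034,0.0284,0,0],
    [1,0.034,0.0284,0,0],
    [1,0.034,0.0284,0,0],
    [1,0.034,0.0284,0,0],
    [1,0.034,0.0284,0,0],
    [1,0,0,0,0],
  ],
)

```text
clock: 2.48
eef_pos: [527.0, -150.4, 239.8]
eef_rot: [-3.141, -0.001, 1.532]
wrist_force: [-0.7, -0.0, -1.0]
finger_gap: 94.1
finger_force: 0.0
```

```bash
python3 g.py 524 -150.4 105 1.534
python3 - <<'E'
from cell import eyes
import cv2
c=eyes.camera("scene"); cv2.imwrite("pics/s1.png",cv2.resize(c["img"][60:260,200:440],None,fx=3,fy=3,interpolation=2))
E
```

```text
t 2.48 pos [ 527.  -150.4  239.8] rot [-3.141e+00 -1.000e-03  1.532e+00] F [-0.7 -0.  -1. ] gap 94.1 ff 0.0
roll -0.0024 then dxyz mm -0.1 -3.0 134.8
```

View pics/s1.png

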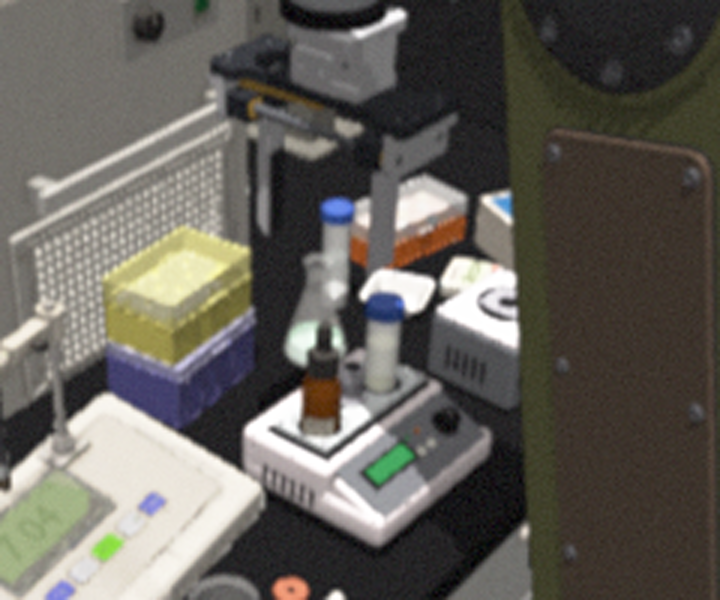

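The picture shows the open fingers at (265,180) and (383,220), straddling the bottle (320,380) from above. Descending and closing.

Request:
arm_command(
  plan=[
    [1,0,-0.003,0.017,-0.0024],
    [1,0,0,0.017,0],
    [1,0,0,0.017,0],
    [1,0,0,0.017,0],
    [1,0,0,0.017,0],
    [1,0,0,0.017,0],
    [1,0,0,0.017,0],
    [1,0,0,0.0158,0],
    [1,0,0,0,0],
    [1,0,0,0,0],
  ],
)

```text
clock: 3.78
eef_pos: [523.3, -152.3, 106.1]
eef_rot: [3.141, 0.0, 1.531]
wrist_force: [0.1, -0.5, 0.9]
finger_gap: 93.7
finger_force: 0.0
```

```bash
python3 g.py 524 -150.4 105 1.534
```

```text
t 3.77 pos [ 523.3 -152.3  106.1] rot [3.141 0.    1.531] F [ 0.1 -0.5  0.9] gap 93.7 ff 0.0
roll -0.003 then dxyz mm 2.0 0.6 1.1
```

Request:
arm_command(
  plan=[
    [1,0.0015,0.0005,0.001,0],
    [-1,0,0,0,0],
    [-1,0,0,0,0],
    [-1,0,0,0,0],
    [-1,0,0,0,0],
    [-1,0,0,0,0],
    [-1,0,0,0,0],
    [-1,0,0,0,0],
    [-1,0,0,0,0],
  ],
  newtons=20,
)

```text
clock: 4.9
eef_pos: [523.5, -150.8, 104.6]
eef_rot: [-3.142, -0.0, 1.531]
wrist_force: [-0.2, -0.2, 0.3]
finger_gap: 32.1
finger_force: 19.9
```

Request:
arm_command(
  plan=[
    [-1,0,0,-0.005,0],
    [-1,0,0,-0.01,0],
    [-1,0,0,-0.015,0],
    [-1,0,0,-0.015,0],
    [-1,0,0,-0.015,0],
    [-1,0,0,-0.015,0],
    [-1,0,0,-0.01,0],
    [-1,0,0,0,0],
    [-1,0,0,0,0],
  ],
)

```text
clock: 6.02
eef_pos: [523.3, -150.7, 189.1]
eef_rot: [-3.141, -0.0, 1.531]
wrist_force: [-0.0, 1.0, -0.6]
finger_gap: 32.6
finger_force: 19.9
```

```bash
python3 g.py 455.9 262.4 180 1.431;  python3 g.py 450 -150 180 1.534
```

```text
t 6.03 pos [ 523.3 -150.7  189.1] rot [-3.141 -0.     1.531] F [-0.   1.  -0.6] gap 32.6 ff 19.9
roll 0.1 then dxyz mm 399.7 -124.3 9.1
t 6.03 pos [ 523.3 -150.7  189.1] rot [-3.141 -0.     1.531] F [-0.   1.  -0.6] gap 32.6 ff 19.9
roll -0.003 then dxyz mm -2.0 -73.3 9.1
```

Request:
arm_command(
  plan=[
    [-1,0,0,0,0.1],
    [-1,0.015,-0.0243,0,0],
    [-1,0.03,-0.02,0,0],
    [-1,0.035,-0.02,0,0],
    [-1,0.035,-0.02,0,0],
    [-1,0.035,-0.02,0,0],
    [-1,0.035,-0.02,0,0],
    [-1,0.035,0,0,0],
    [-1,0.035,0,0,0],
    [-1,0.035,0,0,0],
    [-1,0.035,0,0,0],
    [-1,0.035,0,0,0],
    [-1,0.025,0,0,0],
    [-1,0.0147,0,0,0],
    [-1,0,0,0,0],
    [-1,0,0,0,0],
  ],
)

```text
clock: 8.02
eef_pos: [456.1, 261.6, 189.5]
eef_rot: [-3.141, 0.0, 1.43]
wrist_force: [0.1, -0.4, -0.3]
finger_gap: 32.5
finger_force: 19.9
```

```bash
python3 g.py 455.9 262.4 63 1.431
python3 - <<'E'
from cell import eyes
import cv2
c=eyes.camera("scene"); cv2.imwrite("pics/s2.png",cv2.resize(c["img"][140:400,100:360],None,fx=2.3,fy=2.3,interpolation=2))
E
```

```text
t 8.03 pos [456.1 261.6 189.5] rot [-3.141  0.     1.43 ] F [ 0.1 -0.4 -0.3] gap 32.5 ff 19.9
roll -0.0005 then dxyz mm 0.7 -0.3 126.5
```

View pics/s2.png

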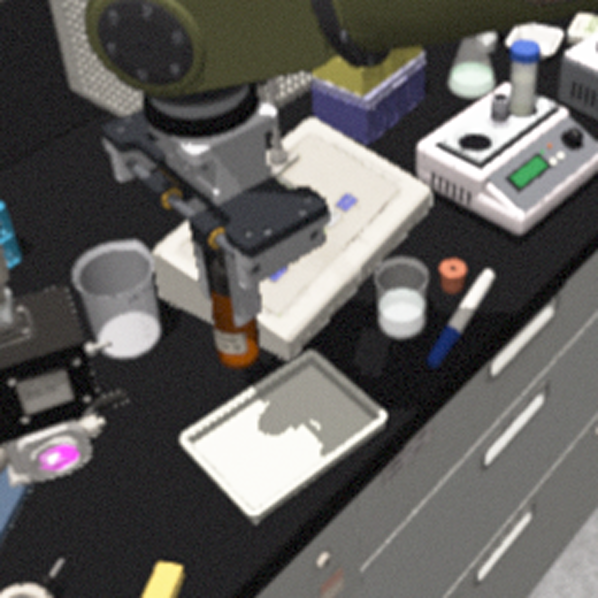

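The bottle hangs upright in the fingers at (237,345), ahead of the empty tray, and the bottle's well in the block shows empty. Lowering it to the tray floor.

Request:
arm_command(
  plan=[
    [-1,0.0007,0,0.015,0],
    [-1,0,0,0.02,0],
    [-1,0,0,0.02,0],
    [-1,0,0,0.02,0],
    [-1,0,0,0.02,0],
    [-1,0,0,0.015,0],
    [-1,0,0,0.01,0],
    [-1,0,0,0.003,0],
    [-1,0,0,0.002,0],
    [-1,0,0,0,0],
    [-1,0,0,0,0],
  ],
)

```text
clock: 9.45
eef_pos: [456.4, 263.1, 65.0]
eef_rot: [3.141, -0.0, 1.431]
wrist_force: [-0.3, 0.0, -0.3]
finger_gap: 32.4
finger_force: 19.9
```

Request:
arm_command(
  plan=[
    [-1,0,0,0.001,0],
    [-1,0,0,0.001,0],
    [-1,0,0,0.001,0],
    [-1,0,0,0,0],
  ],
)

```text
clock: 9.95
eef_pos: [456.3, 263.1, 61.6]
eef_rot: [3.142, -0.0, 1.431]
wrist_force: [0.3, 0.6, -0.9]
finger_gap: 32.7
finger_force: 19.9
```

Request:
arm_command(
  plan=[
    [-1,0,0,0.0007,0],
    [-1,0,0,0.0007,0],
    [-1,0,0,0,0],
    [-1,0,0,0,0],
  ],
)

```text
clock: 10.45
eef_pos: [456.9, 263.3, 61.3]
eef_rot: [3.14, -0.001, 1.431]
wrist_force: [-1.2, -0.5, 10.5]
finger_gap: 32.5
finger_force: 20.0
```

Contact at 10 N, as expected at z = 61. Releasing gently, then rising.

Request:
arm_command(
  plan=[
    [-0.15,0,0,0,0],
    [0,0,0,0,0],
    [0.2,0,0,0,0],
    [0.5,0,0,0,0],
    [0.7,0,0,0,0],
    [0.7,0,0,-0.01,0],
    [0.7,0,0,-0.02,0],
    [0.7,0,0,-0.03,0],
    [0.7,0,0,-0.04,0],
    [1,0,0,-0.04,0],
    [1,0,0,-0.03,0],
    [1,0,0,0,0],
  ],
)

```text
clock: 11.95
eef_pos: [456.9, 263.4, 233.0]
eef_rot: [3.138, -0.003, 1.431]
wrist_force: [0.6, 0.1, -1.1]
finger_gap: 94.1
finger_force: 0.0
```

```bash
python3 g.py 521.5 -236 225 1.534
python3 - <<'E'
from h import *
from cell import eyes
c=eyes.camera("scene"); cv2.imwrite("pics/s3.png",cv2.resize(c["img"][140:400,100:360],None,fx=2.3,fy=2.3,interpolation=2))
E
```

```text
t 11.95 pos [456.9 263.4 233. ] rot [ 3.138e+00 -3.000e-03  1.431e+00] F [ 0.6  0.1 -1.1] gap 94.1 ff 0.0
roll -0.103 then dxyz mm -496.7 82.9 8.0
```

View pics/s3.png

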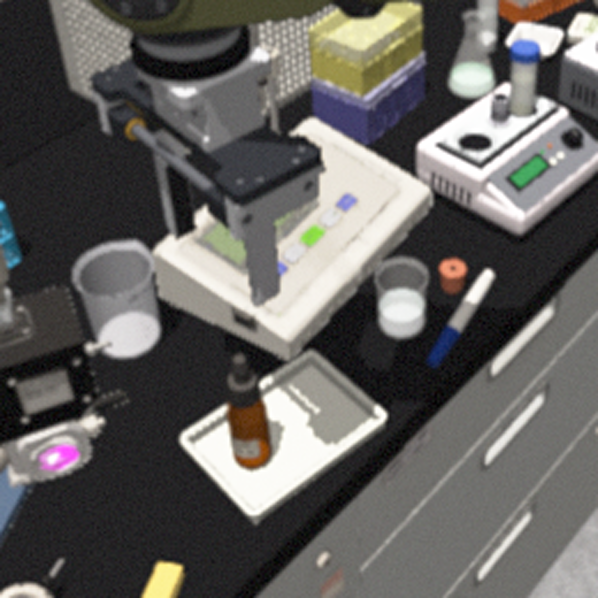

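The bottle stands upright in the tray at (248,430). Now over to the tube.

Request:
arm_command(
  plan=[
    [1,-0.02,0,0,-0.103],
    [1,-0.04,0,0,0],
    [1,-0.04,0,0,0],
    [1,-0.04,0,0,0],
    [1,-0.04,0,0,0],
    [1,-0.04,0,0,0],
    [1,-0.04,0,0,0],
    [1,-0.04,0.0129,0,0],
    [1,-0.04,0.02,0,0],
    [1,-0.04,0.02,0,0],
    [1,-0.04,0.02,0,0],
    [1,-0.04,0.01,0,0],
    [1,-0.03,0,0,0],
    [1,-0.0067,0,0,0],
    [1,0,0,0,0],
    [1,0,0,0,0],
  ],
)

```text
clock: 14.0
eef_pos: [518.8, -235.2, 230.2]
eef_rot: [-3.141, -0.0, 1.535]
wrist_force: [0.5, 0.3, 0.8]
finger_gap: 94.1
finger_force: 0.0
```

```bash
python3 g.py 521.5 -236 115 1.534
```

```text
t 14.0 pos [ 518.8 -235.2  230.2] rot [-3.141 -0.     1.535] F [0.5 0.3 0.8] gap 94.1 ff 0.0
roll 0.0009 then dxyz mm -0.7 2.7 115.2
```

Request:
arm_command(
  plan=[
    [1,-0.0007,0.0027,0.0152,0.001],
    [1,0,0,0.02,0],
    [1,0,0,0.02,0],
    [1,0,0,0.02,0],
    [1,0,0,0.02,0],
    [1,0,0,0.015,0],
    [1,0,0,0.005,0],
    [1,0,0,0,0],
    [-1,0,0,0,0],
    [-1,0,0,0,0],
    [-1,0,0,0,0],
    [-1,0,0,0,0],
    [-1,0,0,0,0],
    [-1,0,0,0,0],
    [-1,0,0,0,0],
    [-1,0,0,0,0],
  ],
  newtons=20,
)

```text
clock: 16.0
eef_pos: [521.5, -237.0, 115.1]
eef_rot: [3.142, -0.0, 1.533]
wrist_force: [0.1, -0.4, -0.5]
finger_gap: 33.3
finger_force: 20.0
```

Request:
arm_command(
  plan=[
    [-1,0,0,-0.005,0],
    [-1,0,0,-0.01,0],
    [-1,0,0,-0.015,0],
    [-1,0,0,-0.02,0],
    [-1,0,0,-0.02,0],
    [-1,0,0,-0.015,0],
    [-1,0,0,0,0],
    [-1,0,0,0,0],
  ],
)

```text
clock: 17.0
eef_pos: [521.2, -236.8, 199.4]
eef_rot: [-3.141, -0.0, 1.533]
wrist_force: [-0.3, -0.7, -1.6]
finger_gap: 33.0
finger_force: 20.0
```

```bash
python3 g.py 446.1 193 74 1.431
```

```text
t 17.0 pos [ 521.2 -236.8  199.4] rot [-3.141 -0.     1.533] F [-0.3 -0.7 -1.6] gap 33.0 ff 20.0
roll 0.102 then dxyz mm 415.2 -134.3 125.4
```

Request:
arm_command(
  plan=[
    [-1,0,0,0,0.102],
    [-1,0.015,-0.0143,0,0],
    [-1,0.03,-0.02,0,0],
    [-1,0.035,-0.02,0,0],
    [-1,0.035,-0.02,0,0],
    [-1,0.035,-0.02,0,0],
    [-1,0.035,-0.02,0,0],
    [-1,0.035,-0.02,0,0],
    [-1,0.035,0,0,0],
    [-1,0.035,0,0,0],
    [-1,0.035,0,0,0],
    [-1,0.035,0,0,0],
    [-1,0.03,0,0,0],
    [-1,0.02,0,0,0],
    [-1,0.0052,0,0,0],
    [-1,0,0,0,0],
    [-1,0,0,0,0],
  ],
)

```text
clock: 19.12
eef_pos: [446.3, 192.2, 200.0]
eef_rot: [-3.141, 0.0, 1.43]
wrist_force: [-0.3, 0.3, -0.4]
finger_gap: 33.0
finger_force: 20.0
```

```bash
python3 g.py 446.1 193 74 1.431
```

```text
t 19.12 pos [446.3 192.2 200. ] rot [-3.141  0.     1.43 ] F [-0.3  0.3 -0.4] gap 33.0 ff 20.0
roll -0.0007 then dxyz mm 0.8 -0.3 126.0
```

Request:
arm_command(
  plan=[
    [-1,0.0008,0,0.015,0],
    [-1,0,0,0.02,0],
    [-1,0,0,0.02,0],
    [-1,0,0,0.02,0],
    [-1,0,0,0.02,0],
    [-1,0,0,0.015,0],
    [-1,0,0,0.01,0],
    [-1,0,0,0.003,0],
    [-1,0,0,0.002,0],
    [-1,0,0,0.001,0],
    [-1,0,0,0.001,0],
    [-1,0,0,0,0],
  ],
)

```text
clock: 20.62
eef_pos: [446.5, 193.7, 73.1]
eef_rot: [3.141, -0.0, 1.431]
wrist_force: [-0.1, -0.1, -0.2]
finger_gap: 33.0
finger_force: 20.0
```

Request:
arm_command(
  plan=[
    [-1,0,0,0.0008,0],
    [-1,0,0,0.0007,0],
    [-1,0,0,0,0],
    [-1,0,0,0,0],
  ],
)

```text
clock: 21.12
eef_pos: [446.7, 193.8, 72.0]
eef_rot: [3.141, -0.0, 1.431]
wrist_force: [-0.9, -1.0, 5.1]
finger_gap: 32.8
finger_force: 20.0
```

Contact at the expected height. Release and rise.

Request:
arm_command(
  plan=[
    [-0.15,0,0,0,0],
    [0,0,0,0,0],
    [0.2,0,0,0,0],
    [0.5,0,0,0,0],
    [0.7,0,0,0,0],
    [0.7,0,0,-0.01,0],
    [0.7,0,0,-0.02,0],
    [0.7,0,0,-0.03,0],
    [0.7,0,0,-0.04,0],
    [1,0,0,-0.03,0],
    [1,0,0,-0.02,0],
    [1,0,0,0,0],
    [1,0,0,0,0],
  ],
)

```text
clock: 22.75
eef_pos: [446.1, 193.5, 220.8]
eef_rot: [-3.141, 0.0, 1.431]
wrist_force: [-0.0, 0.4, 0.7]
finger_gap: 93.9
finger_force: 0.0
```

```bash
python3 g.py 522.3 -193.3 180 1.534
python3 - <<'E'
from h import *
from cell import eyes
c=eyes.camera("scene"); t=eyes.camera("top"); np.savez("top4.npz",**t); np.savez("scene4.npz",**c)
a=cv2.resize(c["img"][180:390,150:360],None,fx=2.7,fy=2.7,interpolation=2)
b=cv2.resize(c["img"][140:240,270:370],(567,567),interpolation=2)
cv2.imwrite("pics/s4.png",cv2.resize(np.hstack([a,b]),None,fx=.7,fy=.7))
E
```

```text
t 22.75 pos [446.1 193.5 220.8] rot [-3.141  0.     1.431] F [-0.   0.4  0.7] gap 93.9 ff 0.0
roll -0.103 then dxyz mm -383.8 90.4 40.8
```

View pics/s4.png

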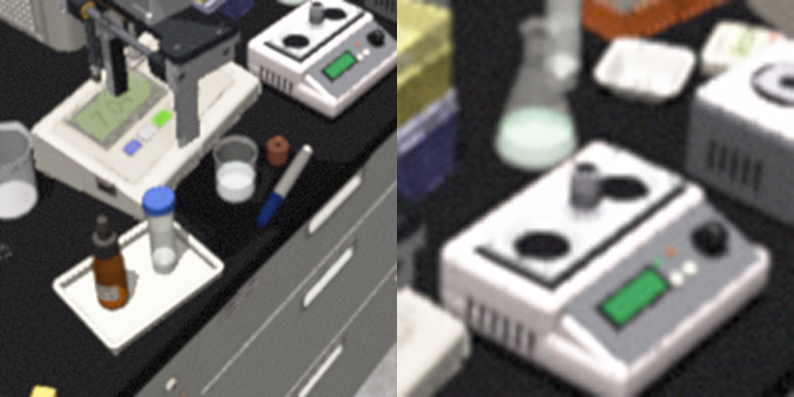

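Both stand upright in the tray (bottle (110,270), tube (160,230)), and both wide wells are open at (542,245) and (625,187) with the logger head between them. Refining the well centres from both views.

Run:
```python
from h import *
t=load("top4.npz"); s=load("scene4.npz")
for nm,c,roi in(("top",t,(288,205,345,242)),("scene",s,(282,160,350,215))):
    g=cv2.cvtColor(c["img"],cv2.COLOR_BGR2GRAY); x0,y0,x1,y1=roi
    m=np.zeros_like(g); m[y0:y1,x0:x1]=(g[y0:y1,x0:x1]<110)*255
    n,_,st,ce=cv2.connectedComponentsWithStats(m)
    for i in range(1,n):
        if 15<st[i,4]<400: print(nm,st[i],ce[i].round(1),onz(c,[ce[i]],78)[0].round(1),"z111",onz(c,[ce[i]],111)[0].round(1))
```

```text
top [305 205  40  37 133] [336.7 216.2] [ 543.7 -260.7   78. ] z111 [ 537.8 -256.2  111. ]
top [293 218  12  11 103] [298.5 223. ] [ 523.  -151.3   78. ] z111 [ 517.6 -149.6  111. ]
top [322 219  12  11 101] [327.9 224.4] [ 519.9 -235.1   78. ] z111 [ 514.6 -231.2  111. ]
scene [314 185  19   7  81] [323.4 187.8] [ 521.2 -220.7   78. ] z111 [ 496. -181.  111.]
scene [291 187  51  26  87] [316.8 202. ] [ 498.7 -159.3   78. ] z111 [ 474.6 -122.5  111. ]
scene [344 196   6   9  44] [346.9 199.9] [ 444.9 -214.2   78. ] z111 [ 423.2 -174.9  111. ]
scene [300 199  13   6  71] [306.1 201.6] [ 520.7 -144.1   78. ] z111 [ 495.5 -108.   111. ]
scene [323 207  16   8  33] [332.2 210.6] [ 449.2 -154.4   78. ] z111 [ 427.3 -117.9  111. ]
```

Request:
arm_command(
  plan=[
    [1,-0.02,0,0,-0.103],
    [1,-0.04,0,0,0],
    [1,-0.04,0,0,0],
    [1,-0.04,0,0,0],
    [1,-0.04,0,0,0],
    [1,-0.04,0.0129,0,0],
    [1,-0.04,0.02,0,0],
    [1,-0.04,0.02,0,0],
    [1,-0.04,0.02,0,0],
    [1,-0.03,0.01,0,0],
    [1,-0.01,0.005,0,0],
    [1,0,0,0.02,0],
    [1,0,0,0.02,0],
    [1,0,0,0,0],
  ],
)

```text
clock: 24.6
eef_pos: [517.6, -188.2, 180.2]
eef_rot: [-3.139, -0.001, 1.535]
wrist_force: [0.3, 0.1, 0.3]
finger_gap: 94.3
finger_force: 0.0
```

```bash
python3 g.py 522.3 -193.3 86 1.534
```

```text
t 24.6 pos [ 517.6 -188.2  180.2] rot [-3.139e+00 -1.000e-03  1.535e+00] F [0.3 0.1 0.3] gap 94.3 ff 0.0
roll 0.0005 then dxyz mm -4.9 4.9 94.2
```

Request:
arm_command(
  plan=[
    [1,-0.005,0.0045,0.014,0],
    [1,0,0,0.02,0],
    [1,0,0,0.02,0],
    [1,0,0,0.02,0],
    [1,0,0,0.015,0],
    [1,0,0,0.004,0],
    [1,0,0,0,0],
    [1,0,0,0,0],
  ],
)

```text
clock: 25.6
eef_pos: [522.9, -194.4, 89.3]
eef_rot: [3.14, 0.0, 1.534]
wrist_force: [-0.1, -0.5, -0.1]
finger_gap: 94.1
finger_force: 0.0
```

```bash
python3 g.py 522 -193.2 86 1.534
python3 - <<'E'
from h import *
from cell import eyes
c=eyes.camera("scene")
cv2.imwrite("pics/s5.png",cv2.resize(c["img"][140:240,270:370],(500,500),interpolation=2))
E
```

```text
t 25.6 pos [ 522.9 -194.4   89.3] rot [3.14  0.    1.534] F [-0.1 -0.5 -0.1] gap 94.1 ff 0.0
roll -0.0 then dxyz mm 1.2 -1.0 3.3
```

View pics/s5.png

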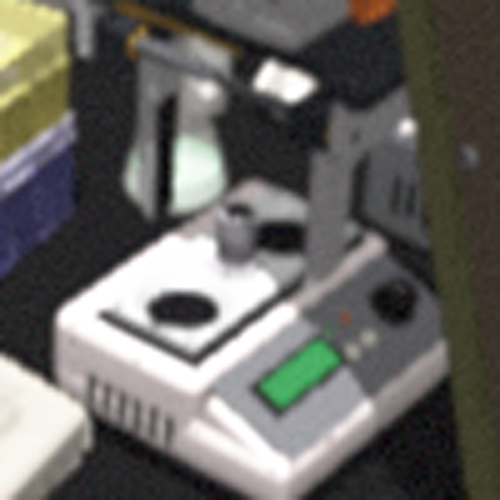

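The finger tips, at (160,215) and (318,280), are centred on the logger head at (238,240). Closing.

Request:
arm_command(
  plan=[
    [1,0.001,-0.001,0.002,0],
    [1,0,0,0.001,0],
    [0,0,0,0,0],
    [-1,0,0,0,0],
    [-1,0,0,0,0],
    [-1,0,0,0,0],
    [-1,0,0,0,0],
    [-1,0,0,0,0],
    [-1,0,0,0,0],
    [-1,0,0,0,0],
    [-1,0,0,0,0],
  ],
  newtons=20,
)

```text
clock: 27.02
eef_pos: [521.6, -193.3, 85.5]
eef_rot: [3.142, -0.0, 1.534]
wrist_force: [0.4, 0.1, -0.2]
finger_gap: 18.8
finger_force: 20.0
```

Request:
arm_command(
  plan=[
    [-1,0,0,-0.005,0],
    [-1,0,0,-0.01,0],
    [-1,0,0,-0.015,0],
    [-1,0,0,-0.02,0],
    [-1,0,0,-0.02,0],
    [-1,0,0,-0.015,0],
    [-1,0,0,0,0],
    [-1,0,0,0,0],
  ],
)

```text
clock: 28.02
eef_pos: [521.3, -193.1, 170.0]
eef_rot: [-3.141, -0.0, 1.534]
wrist_force: [0.2, 0.4, -1.2]
finger_gap: 18.6
finger_force: 20.0
```

```bash
python3 g.py 493.5 -409 130 1.534
python3 - <<'E'
from h import *
t=load("top4.npz"); s=load("scene4.npz")
for nm,c,roi in(("top0",load("top0.npz"),(368,215,412,255)),("top",t,(368,215,412,255)),("scene",load("scene0.npz"),(355,150,385,172))):
    g=cv2.cvtColor(c["img"],cv2.COLOR_BGR2GRAY); x0,y0,x1,y1=roi
    m=np.zeros_like(g); m[y0:y1,x0:x1]=(g[y0:y1,x0:x1]<110)*255
    n,_,st,ce=cv2.connectedComponentsWithStats(m)
    for i in range(1,n):
        if 8<st[i,4]<300: print(nm,st[i],ce[i].round(1),onz(c,[ce[i]],82)[0].round(1))
E
```

```text
t 28.02 pos [ 521.3 -193.1  170. ] rot [-3.141 -0.     1.534] F [ 0.2  0.4 -1.2] gap 18.6 ff 20.0
roll 0.0 then dxyz mm -216.8 -19.9 40.0
top0 [380 230   2   7  10] [380.7 233.3] [ 495.  -383.5   82. ]
top0 [388 232   5   5  23] [390. 234.] [ 493.2 -409.7   82. ]
top [380 230   2   7  10] [380.7 233.3] [ 495.  -383.5   82. ]
top [388 232   5   5  22] [389.9 233.9] [ 493.5 -409.4   82. ]
scene [367 160   6   2  10] [369.5 160.5] [ 492.9 -406.5   82. ]
scene [374 162   6   4   9] [376.9 163.9] [ 467.8 -403.9   82. ]
```

Request:
arm_command(
  plan=[
    [-1,-0.015,-0.002,0,0],
    [-1,-0.03,-0.003,0,0],
    [-1,-0.03,-0.003,0,0],
    [-1,-0.03,-0.003,0,0],
    [-1,-0.03,-0.003,0,0],
    [-1,-0.03,-0.003,0,0],
    [-1,-0.025,-0.002,0,0],
    [-1,-0.02,-0.001,0,0],
    [-1,-0.0068,0,0,0],
    [-1,0,0,0.02,0],
    [-1,0,0,0,0],
    [-1,0,0,0,0],
  ],
)

```text
clock: 29.52
eef_pos: [494.0, -409.0, 151.3]
eef_rot: [3.141, 0.0, 1.535]
wrist_force: [0.3, -0.2, -0.4]
finger_gap: 18.2
finger_force: 20.0
```

```bash
python3 g.py 493.3 -409 90 1.534
python3 - <<'E'
from h import *
from cell import eyes
c=eyes.camera("scene"); np.savez("scene6.npz",**c)
cv2.imwrite("pics/s6.png",cv2.resize(c["img"][110:210,320:420],(600,600),interpolation=2))
E
```

```text
t 29.52 pos [ 494.  -409.   151.3] rot [3.141 0.    1.535] F [ 0.3 -0.2 -0.4] gap 18.2 ff 20.0
roll 0.0005 then dxyz mm -0.0 -0.7 61.3
```

View pics/s6.png

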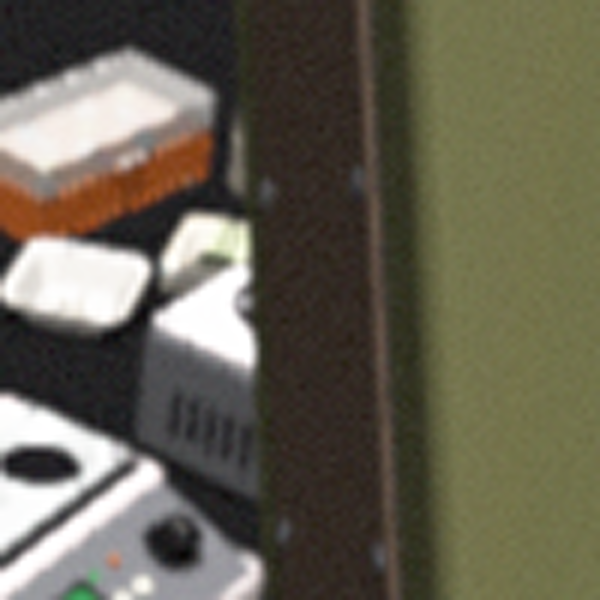

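The arm hides the calibrator from this camera (link at column 320), so I go in by feel with small steps.

Request:
arm_command(
  plan=[
    [-1,0,-0.0006,0.015,0],
    [-1,0,0,0.01,0],
    [-1,0,0,0.004,0],
    [-1,0,0,0.003,0],
    [-1,0,0,0.003,0],
    [-1,0,0,0.003,0],
    [-1,0,0,0.002,0],
    [-1,0,0,0.002,0],
    [-1,0,0,0,0],
  ],
)

```text
clock: 30.7
eef_pos: [493.0, -409.1, 108.4]
eef_rot: [-3.141, -0.0, 1.534]
wrist_force: [0.2, -0.0, -0.3]
finger_gap: 18.5
finger_force: 20.0
```

Request:
arm_command(
  plan=[
    [-1,0,0,0.003,0],
    [-1,0,0,0.003,0],
    [-1,0,0,0.003,0],
    [-1,0,0,0.003,0],
    [-1,0,0,0.003,0],
    [-1,0,0,0.001,0],
    [-1,0,0,0,0],
    [-1,0,0,0,0],
  ],
)

```text
clock: 31.7
eef_pos: [493.1, -409.2, 92.7]
eef_rot: [3.141, 0.0, 1.534]
wrist_force: [-0.5, 0.4, -0.8]
finger_gap: 18.8
finger_force: 20.0
```

Request:
arm_command(
  plan=[
    [-1,0,0,0.001,0],
    [-1,0,0,0.001,0],
    [-1,0,0,0.0005,0],
    [-1,0,0,0.0005,0],
    [-1,0,0,0,0],
  ],
)

```text
clock: 32.33
eef_pos: [493.0, -409.2, 89.6]
eef_rot: [3.142, 0.0, 1.534]
wrist_force: [0.8, -0.2, -0.4]
finger_gap: 18.5
finger_force: 20.0
```

Request:
arm_command(
  plan=[
    [-1,0,0,0.0005,0],
    [-1,0,0,0.0005,0],
    [-1,0,0,0.0005,0],
    [-1,0,0,0,0],
  ],
)

```text
clock: 32.83
eef_pos: [493.2, -409.3, 89.4]
eef_rot: [3.141, 0.001, 1.534]
wrist_force: [-4.5, 3.2, 11.6]
finger_gap: 18.5
finger_force: 20.0
```

Flange contact at 89.4, against 89.5 expected. Release and rise.

Request:
arm_command(
  plan=[
    [-0.5,0,0,0,0],
    [-0.2,0,0,0,0],
    [0.2,0,0,0,0],
    [0.6,0,0,0,0],
    [0.6,0,0,0,0],
    [0.6,0,0,-0.01,0],
    [0.6,0,0,-0.02,0],
    [0.6,0,0,-0.03,0],
    [1,0,0,-0.04,0],
    [1,0,0,-0.04,0],
    [1,0,0,0,0],
    [1,0,0,0,0],
  ],
)

```text
clock: 34.33
eef_pos: [492.9, -409.0, 228.3]
eef_rot: [3.142, 0.0, 1.534]
wrist_force: [-0.1, -0.3, -0.1]
finger_gap: 93.6
finger_force: 0.0
```

```bash
python3 g.py 446.1 193.5 229 1.431
```

```text
t 34.33 pos [ 492.9 -409.   228.3] rot [3.142 0.    1.534] F [-0.1 -0.3 -0.1] gap 93.6 ff 0.0
roll 0.103 then dxyz mm 590.1 -130.3 -0.7
```

Request:
arm_command(
  plan=[
    [1,0,0,0,0.103],
    [1,0.02,-0.01,0,0],
    [1,0.04,-0.01,0,0],
    [1,0.04,-0.01,0,0],
    [1,0.04,-0.01,0,0],
    [1,0.04,-0.01,0,0],
    [1,0.04,-0.01,0,0],
    [1,0.04,-0.01,0,0],
    [1,0.04,-0.01,0,0],
    [1,0.04,-0.01,0,0],
    [1,0.04,-0.01,0,0],
    [1,0.04,-0.01,0,0],
    [1,0.04,-0.01,0,0],
    [1,0.04,-0.0103,0,0],
    [1,0.04,0,0,0],
    [1,0.03,0,0,0],
    [1,0.02,0,0,0],
    [1,0,0,0,0],
    [1,0,0,0,0],
  ],
)

```text
clock: 36.7
eef_pos: [446.1, 192.5, 227.8]
eef_rot: [-3.141, 0.0, 1.431]
wrist_force: [0.0, 0.3, 0.2]
finger_gap: 94.2
finger_force: 0.0
```

```bash
python3 g.py 446.7 193.7 72.3 1.431
python3 - <<'E'
from h import *
from cell import eyes
c=eyes.camera("scene"); t=eyes.camera("top")
a=cv2.resize(c["img"][180:380,150:350],(400,400),interpolation=2)
b=cv2.resize(c["img"][110:210,310:410],(400,400),interpolation=2)
cv2.imwrite("pics/s7.png",np.hstack([a,b]))
E
```

```text
t 36.7 pos [446.1 192.5 227.8] rot [-3.141  0.     1.431] F [0.  0.3 0.2] gap 94.2 ff 0.0
roll -0.0004 then dxyz mm 1.3 0.4 155.5
```

View pics/s7.png

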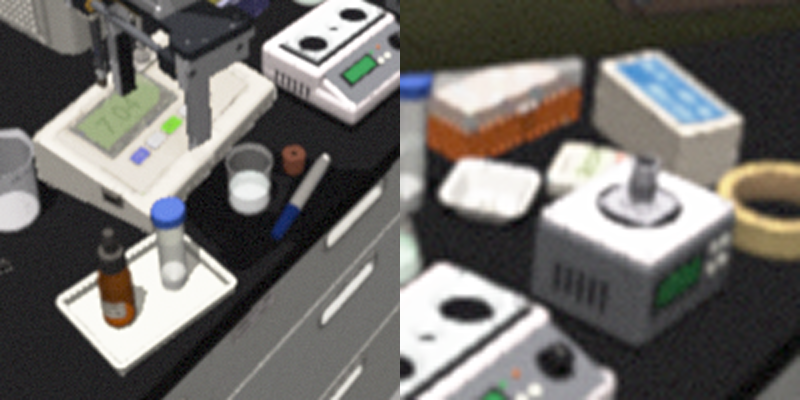

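The logger sits seated and upright in the calibrator at (643,185), flange flat. The tube (172,240) and bottle (117,290) are upright in the tray. Gripping the tube.

Request:
arm_command(
  plan=[
    [1,0.0005,0.0004,0.015,0],
    [1,0,0,0.025,0],
    [1,0,0,0.025,0],
    [1,0,0,0.025,0],
    [1,0,0,0.025,0],
    [1,0,0,0.02,0],
    [1,0,0,0.015,0],
    [1,0,0,0.005,0],
    [1,0,0,0,0],
    [0,0,0,0,0],
    [-1,0,0,0,0],
    [-1,0,0,0,0],
    [-1,0,0,0,0],
    [-1,0,0,0,0],
    [-1,0,0,0,0],
    [-1,0,0,0,0],
    [-1,0,0,0,0],
  ],
  newtons=20,
)

```text
clock: 38.92
eef_pos: [446.7, 193.7, 73.0]
eef_rot: [-3.142, 0.0, 1.431]
wrist_force: [-0.9, 0.4, -0.7]
finger_gap: 33.1
finger_force: 20.0
```

Request:
arm_command(
  plan=[
    [-1,0,0,-0.005,0],
    [-1,0,0,-0.012,0],
    [-1,0,0,-0.02,0],
    [-1,0,0,-0.025,0],
    [-1,0,0,-0.025,0],
    [-1,0,0,-0.025,0],
    [-1,0,0,-0.015,0],
    [-1,0,0,0,0],
    [-1,0,0,0,0],
  ],
)

```text
clock: 40.05
eef_pos: [446.3, 193.6, 199.2]
eef_rot: [-3.14, 0.001, 1.431]
wrist_force: [-0.9, -0.2, -0.4]
finger_gap: 32.9
finger_force: 20.0
```

```bash
python3 g.py 520.5 -235.8 200 1.534
```

```text
t 40.05 pos [446.3 193.6 199.2] rot [-3.140e+00  1.000e-03  1.431e+00] F [-0.9 -0.2 -0.4] gap 32.9 ff 20.0
roll -0.103 then dxyz mm -426.4 89.9 -0.8
```

Request:
arm_command(
  plan=[
    [-1,0,0,0,-0.103],
    [-1,-0.015,0,0,0],
    [-1,-0.03,0,0,0],
    [-1,-0.035,0,0,0],
    [-1,-0.035,0,0,0],
    [-1,-0.035,0,0,0],
    [-1,-0.035,0,0,0],
    [-1,-0.035,0.005,0,0],
    [-1,-0.035,0.015,0,0],
    [-1,-0.035,0.02,0,0],
    [-1,-0.035,0.02,0,0],
    [-1,-0.035,0.02,0,0],
    [-1,-0.03,0.0099,0,0],
    [-1,-0.025,0,0,0],
    [-1,-0.0114,0,0,0],
    [-1,0,0,0,0],
    [-1,0,0,0,0],
  ],
)

```text
clock: 42.18
eef_pos: [520.8, -235.1, 200.1]
eef_rot: [-3.142, -0.0, 1.534]
wrist_force: [-0.8, -0.0, -0.6]
finger_gap: 33.0
finger_force: 20.0
```

```bash
python3 g.py 520.7 -236 116 1.534
```

```text
t 42.17 pos [ 520.8 -235.1  200.1] rot [-3.142 -0.     1.534] F [-0.8 -0.  -0.6] gap 33.0 ff 20.0
roll 0.0 then dxyz mm -0.9 -0.0 84.1
```

Request:
arm_command(
  plan=[
    [-1,-0.0005,0,0.015,0],
    [-1,0,0,0.02,0],
    [-1,0,0,0.01,0],
    [-1,0,0,0.004,0],
    [-1,0,0,0.004,0],
    [-1,0,0,0.004,0],
    [-1,0,0,0.004,0],
    [-1,0,0,0,0],
  ],
)

```text
clock: 43.18
eef_pos: [520.7, -236.2, 138.8]
eef_rot: [-3.141, -0.0, 1.534]
wrist_force: [0.3, -0.4, -1.0]
finger_gap: 32.7
finger_force: 20.0
```

Request:
arm_command(
  plan=[
    [-1,0,0,0.004,0],
    [-1,0,0,0.004,0],
    [-1,0,0,0.004,0],
    [-1,0,0,0.004,0],
    [-1,0,0,0.003,0],
    [-1,0,0,0.001,0],
    [-1,0,0,0.001,0],
    [-1,0,0,0.0005,0],
    [-1,0,0,0,0],
  ],
)

```text
clock: 44.3
eef_pos: [520.8, -236.2, 117.6]
eef_rot: [3.142, 0.0, 1.534]
wrist_force: [-0.5, -0.4, 0.0]
finger_gap: 33.2
finger_force: 20.0
```

Request:
arm_command(
  plan=[
    [-1,0,0,0.0008,0],
    [-1,0,0,0.0008,0],
    [-1,0,0,0.0007,0],
    [-1,0,0,0,0],
    [-1,0,0,0,0],
  ],
)

```text
clock: 44.92
eef_pos: [521.1, -236.4, 116.0]
eef_rot: [3.141, 0.001, 1.534]
wrist_force: [-1.0, 0.5, 6.5]
finger_gap: 33.0
finger_force: 20.0
```

The tube is on its well floor at 116 as expected. Release, rise and go to the bottle.

Request:
arm_command(
  plan=[
    [-0.15,0,0,0,0],
    [0,0,0,0,0],
    [0.3,0,0,0,0],
    [0.7,0,0,0,0],
    [0.7,0,0,0,0],
    [0.7,0,0,-0.015,0],
    [0.7,0,0,-0.025,0],
    [1,0,0,-0.03,0],
    [1,0,0,-0.03,0],
    [1,0,0,-0.02,0],
    [1,0,0,0,0],
  ],
)

```text
clock: 46.3
eef_pos: [521.3, -236.5, 237.4]
eef_rot: [3.138, 0.002, 1.534]
wrist_force: [0.3, -0.2, -0.4]
finger_gap: 93.7
finger_force: 0.0
```

```bash
python3 g.py 456.7 263.3 235 1.431
```

```text
t 46.3 pos [ 521.3 -236.5  237.4] rot [3.138e+00 2.000e-03 1.534e+00] F [ 0.3 -0.2 -0.4] gap 93.7 ff 0.0
roll 0.103 then dxyz mm 485.9 -133.6 2.4
```

Request:
arm_command(
  plan=[
    [1,0,0,0,0.103],
    [1,0.02,-0.0136,0,0],
    [1,0.04,-0.02,0,0],
    [1,0.04,-0.02,0,0],
    [1,0.04,-0.02,0,0],
    [1,0.04,-0.02,0,0],
    [1,0.04,-0.02,0,0],
    [1,0.04,-0.02,0,0],
    [1,0.04,0,0,0],
    [1,0.04,0,0,0],
    [1,0.04,0,0,0],
    [1,0.04,0,0,0],
    [1,0.04,0,0,0],
    [1,0.0259,0,0,0],
    [1,0,0,0,0],
    [1,0,0,0,0],
  ],
)

```text
clock: 48.3
eef_pos: [456.0, 262.9, 234.8]
eef_rot: [-3.141, 0.001, 1.431]
wrist_force: [0.2, 0.2, -1.3]
finger_gap: 93.7
finger_force: 0.0
```

```bash
python3 g.py 456.7 263.3 61.5 1.431
```

```text
t 48.3 pos [456.  262.9 234.8] rot [-3.141e+00  1.000e-03  1.431e+00] F [ 0.2  0.2 -1.3] gap 93.7 ff 0.0
roll -0.0001 then dxyz mm 0.5 0.6 173.3
```

Request:
arm_command(
  plan=[
    [1,0,0.0005,0.015,0],
    [1,0,0,0.025,0],
    [1,0,0,0.025,0],
    [1,0,0,0.025,0],
    [1,0,0,0.025,0],
    [1,0,0,0.025,0],
    [1,0,0,0.02,0],
    [1,0,0,0.01,0],
    [1,0,0,0.003,0],
    [1,0,0,0,0],
    [0,0,0,0,0],
    [-1,0,0,0,0],
    [-1,0,0,0,0],
    [-1,0,0,0,0],
    [-1,0,0,0,0],
    [-1,0,0,0,0],
    [-1,0,0,0,0],
    [-1,0,0,0,0],
  ],
  newtons=20,
)

```text
clock: 50.55
eef_pos: [456.7, 263.5, 62.2]
eef_rot: [-3.142, 0.0, 1.431]
wrist_force: [-1.0, 0.5, -0.4]
finger_gap: 32.1
finger_force: 20.0
```

Request:
arm_command(
  plan=[
    [-1,0,0,-0.005,0],
    [-1,0,0,-0.012,0],
    [-1,0,0,-0.02,0],
    [-1,0,0,-0.025,0],
    [-1,0,0,-0.025,0],
    [-1,0,0,-0.025,0],
    [-1,0,0,-0.015,0],
    [-1,0,0,0,0],
    [-1,0,0,0,0],
  ],
)

```text
clock: 51.68
eef_pos: [456.4, 263.3, 188.4]
eef_rot: [-3.141, 0.001, 1.431]
wrist_force: [0.3, -0.6, -0.7]
finger_gap: 32.8
finger_force: 20.0
```

```bash
python3 g.py 523.2 -151 190 1.534
```

```text
t 51.67 pos [456.4 263.3 188.4] rot [-3.141e+00  1.000e-03  1.431e+00] F [ 0.3 -0.6 -0.7] gap 32.8 ff 20.0
roll -0.1029 then dxyz mm -411.6 82.0 -1.6
```

Request:
arm_command(
  plan=[
    [-1,0,0,-0.002,-0.103],
    [-1,-0.015,0,0,0],
    [-1,-0.03,0,0,0],
    [-1,-0.035,0,0,0],
    [-1,-0.035,0,0,0],
    [-1,-0.035,0,0,0],
    [-1,-0.035,0,0,0],
    [-1,-0.035,0.012,0,0],
    [-1,-0.035,0.02,0,0],
    [-1,-0.035,0.02,0,0],
    [-1,-0.035,0.02,0,0],
    [-1,-0.035,0.01,0,0],
    [-1,-0.03,0,0,0],
    [-1,-0.0216,0,0,0],
    [-1,0,0,0,0],
    [-1,0,0,0,0],
  ],
)

```text
clock: 53.68
eef_pos: [523.1, -150.6, 190.9]
eef_rot: [-3.141, -0.0, 1.533]
wrist_force: [0.5, -0.1, -1.1]
finger_gap: 32.2
finger_force: 20.0
```

```bash
python3 g.py 523.2 -151.0 105.2 1.534
```

```text
t 53.67 pos [ 523.1 -150.6  190.9] rot [-3.141 -0.     1.533] F [ 0.5 -0.1 -1.1] gap 32.2 ff 20.0
roll -0.0013 then dxyz mm -0.4 0.1 85.7
```

Request:
arm_command(
  plan=[
    [-1,0,0,0.015,0],
    [-1,0,0,0.02,0],
    [-1,0,0,0.013,0],
    [-1,0,0,0.003,0],
    [-1,0,0,0.003,0],
    [-1,0,0,0.003,0],
    [-1,0,0,0,0],
  ],
)

```text
clock: 54.55
eef_pos: [523.5, -150.9, 134.3]
eef_rot: [3.141, 0.0, 1.534]
wrist_force: [-0.5, 0.1, -1.0]
finger_gap: 32.4
finger_force: 20.0
```

```bash
python3 g.py 523.2 -151.0 105.2 1.534
```

```text
t 54.55 pos [ 523.5 -150.9  134.3] rot [3.141 0.    1.534] F [-0.5  0.1 -1. ] gap 32.4 ff 20.0
roll -0.0 then dxyz mm -0.2 -0.3 29.1
```

Request:
arm_command(
  plan=[
    [-1,0,0,0.002,0],
    [-1,0,0,0.002,0],
    [-1,0,0,0.002,0],
    [-1,0,0,0.002,0],
    [-1,0,0,0,0],
  ],
)

```text
clock: 55.18
eef_pos: [523.5, -150.8, 126.1]
eef_rot: [-3.141, -0.0, 1.534]
wrist_force: [0.2, 0.6, -0.5]
finger_gap: 32.6
finger_force: 20.0
```

Inside the well with no contact force. Continuing down.

Request:
arm_command(
  plan=[
    [-1,0,0,0.003,0],
    [-1,0,0,0.003,0],
    [-1,0,0,0.003,0],
    [-1,0,0,0.003,0],
    [-1,0,0,0.003,0],
    [-1,0,0,0.003,0],
    [-1,0,0,0.001,0],
    [-1,0,0,0.001,0],
    [-1,0,0,0,0],
  ],
)

```text
clock: 56.3
eef_pos: [523.5, -150.8, 106.3]
eef_rot: [3.142, -0.0, 1.534]
wrist_force: [-0.2, -0.7, 0.2]
finger_gap: 32.2
finger_force: 20.0
```

Request:
arm_command(
  plan=[
    [-1,0,0,0.0007,0],
    [-1,0,0,0.0007,0],
    [-1,0,0,0.0005,0],
    [-1,0,0,0,0],
    [-1,0,0,0,0],
  ],
)

```text
clock: 56.92
eef_pos: [523.7, -151.0, 105.2]
eef_rot: [3.141, 0.0, 1.534]
wrist_force: [-3.4, 0.9, 7.7]
finger_gap: 32.4
finger_force: 20.0
```

Request:
arm_command(
  plan=[
    [-0.15,0,0,0,0],
    [0,0,0,0,0],
    [0.3,0,0,0,0],
    [0.7,0,0,0,0],
    [0.7,0,0,0,0],
    [0.7,0,0,-0.015,0],
    [0.7,0,0,-0.025,0],
    [1,0,0,-0.03,0],
    [1,0,0,-0.03,0],
    [1,0,0,-0.03,0],
    [1,0.01,-0.02,0,0],
    [1,0.03,-0.03,0,0],
    [1,0.04,-0.03,0,0],
    [1,0.04,0,0,0],
    [1,0.04,0,0,0],
    [1,0.04,0,0,0],
    [1,0.04,0,0,0],
    [1,0.03,0,0,0],
    [1,0,0,0,0],
    [1,0,0,0,0],
  ],
)

```text
clock: 59.42
eef_pos: [453.5, 121.4, 234.9]
eef_rot: [3.141, 0.0, 1.534]
wrist_force: [0.1, 0.2, -0.2]
finger_gap: 93.8
finger_force: 0.0
```

Run:
```python
from h import *
from cell import eyes
c=eyes.camera("scene"); t=eyes.camera("top")
a=cv2.resize(c["img"][120:300,240:420],(400,400),interpolation=2)
b=cv2.resize(t["img"][165:265,270:430][:, :160],(640,400),interpolation=2)[:,:400]
cv2.imwrite("pics/s8.png",np.hstack([a,cv2.resize(t["img"][150:290,270:410],(400,400),interpolation=2)]))
```

```text
(no output)
```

View pics/s8.png

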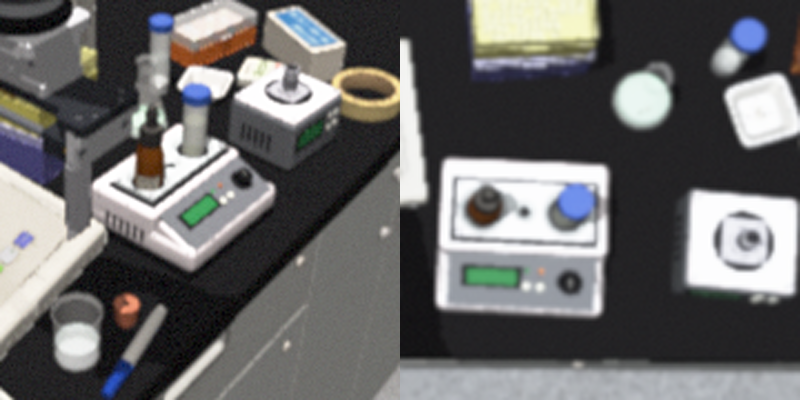

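The bottle (150,160) and tube (196,120) are back in their own wells. The logger is seated in the calibrator (290,85), and the flask, beaker and stopper are untouched.

```bash
python3 -c "
from cell import ticket
print(ticket.sign_off())"
```

```text
the job is handed in; nothing more can be done
None
```

The job is done and handed in at about 59 s of the 118 s limit: the logger is fully seated in the calibrator, the tube and the bottle are back in their own wells, and the flask, the beaker and the stopper were left where they stood.

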